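# Put the spare pump battery on charge

## Robot

A 6-joint arm with a two-finger parallel gripper is mounted at the origin on the work surface. World frame = base frame: x ahead of the robot, y to its left, z up, the work surface at z = 0. Lengths are in m, angles in degrees, forces in N, time in s.
With the tool pointing down it reaches from about 0.3 to 0.75 m from the base axis. Payload 8.5 kg.
Tool frame: the origin (TCP) lies at the centre of the arm's flange, where the gripper is bolted on; the fingertips stand 173 mm ahead of it and the grasp point (between the pads) lies 155 mm ahead of it; x points along the fingers, y is the direction in which the jaws open and shut, and the axes are right-handed (so a half turn about x gives the same grasp; the last joint's range is limited). The gripper opens to 85 mm and grips with 20 to 120 N. Pads are 22 mm wide; open, the fingers measure 114 mm over their backs; the gripper's body (76 mm by 85 mm) begins 54 mm behind the grasp point. The pads swing forward as they close: fully open they stand 13 mm farther back than shut.
Start: joints at [-12.336, 21.807, 74.336, -0, 83.858, -12.336], TCP at [0.55, 0, 0.405] pointing down, gripper open.
Joint ranges: [-178.18, 178.18], [-50.72, 133.34], [12.68, 142.11], [-81.47, 261.47], [9.98, 163.14], [-165.26, 165.26]. Speed limits (degrees/s): [136.94, 136.94, 180, 180, 180, 180].

## Interface

Orientations are given as [roll, pitch, yaw] about the fixed x, y, z axes, in that order (R = Rz(yaw) Ry(pitch) Rx(roll)).
In Python, from station import * gives the robot as it stands.
- The arm moves only by the tool move_arm, never from a script. Its argument "rows" is a list of rows, each a list of 7 numbers: the opening, from -1 (shut) to 1 (fully open), so that 0 is half open, then the shift along the world's x, y, z in cm, then the turn, a rotation vector about the world's x, y, z in rad. In form: [[claw, x, y, z, ax, ay, az], ...]. A call has exactly 8 rows; each row is the pose to reach, as a shift and turn from the pose commanded when the call began; what a row does not reach only later rows make up. A row lasts 1/8 s, in which the tool goes at most 62.5 mm and 10.7 degrees, less where a joint would pass 70% of its speed; a pose out of reach is approached as far as the arm can. A call with a gripper value outside its range is refused whole. The fingers move at their own pace and stop on an object; "grip_force" is the grip in N (left out, the last holds). Time passes only in rows, so rows that repeat a pose let the fingers close, or fill a call up. It gives the time, the measured TCP pose, the force and the opening at its end, in the units of the state.
- read_state(): the state, without advancing time (a new reading comes with each control period).
- get_image(name): name is "scene" or "side" or "wrist"; returns the picture (480x640x3 uint8, red, green, blue); there is no depth.
- calibration(name): a dict with "intrinsics" (3x3 intrinsics, pixels), "pose" (4x4, takes a point from camera to world coordinates). Camera axes: x right, y down, z forward; pixel columns grow to the right and rows downward; lengths in m; the calibration is good to about 2 mm. A picture is of the moment at which its call begins: read the wrist's pose just before it. calibration takes no time and is no camera call; for the wrist camera it gives the pose at the moment of the call.
- hand_in(): hands the job in, once; it reports no verdict.
The state is a dict: "clock": time; "q": joint angles; "joint_vel": joint speeds; "joint_torque": joint torques, N m; "position": TCP position; "orientation": TCP orientation; "force": force on the tool from outside, world axes, zero at the start; "ft_torque": the same for the moment, N m; "width": opening from 0.0 (shut) to 1.0 (fully open).
Only numpy, scipy, OpenCV 4.12 (cv2) and the standard library are available. Lean on these libraries where they do the work, as an engineer would, in place of code of your own. Each camera call takes 0.05 s, during which the arm holds its last target.

## Task

Put the spare infusion-pump battery that stands in the steel tray on charge: slide it upright down into the one empty bay of the charging station, past the grip springs, until you feel that it is fully home on the stop hidden at the bottom, pressing firmly but without ramming it. Then let go of it and press that bay's start button. Do not disturb the other things on the bench.

Things in the scene. Friction and masses are not known exactly. Their poses are not given: they have to be found in the camera images.
- pack_center (a point): The battery to be charged: a dark grey upright block 60 mm (its x) by 26 mm (its y) by 120 mm tall (its z, up), about 0.32 kg, standing free in the steel tray (tray floor 2 mm thick, rim 18 mm high). The point is its centre, 60 mm above its underside. The lowest 7 mm taper inwards by 3.5 mm on every side. Grip it across its 26 mm thickness near the top; either way round fits the bay.
- pack_foot (a point): Centre of the underside of the battery to be charged, axes as for pack_center.
- station: The charging station: aluminium base 150 by 310 by 15 mm (origin under its centre, y along the row) with three white one-bay modules in a row at 100 mm pitch, each 130 by 96 by 100 mm, tops 115 mm above the bench. One bay is empty; the other two hold batteries that stand out 46 to 53 mm.
- bay_mouth (a point): Centre of the open mouth of the empty bay, level with its module's top. The slot is 63 mm (x of this frame) by 29 mm (y), straight down, with a 3 mm chamfer round the mouth. The hidden stop lies somewhere from 60 to 80 mm below the mouth, another depth each time, so the battery stands out 40 to 60 mm when it is home.
- bay_springs (a point): Point on the slot's axis 22 mm below the mouth, between two rounded grip springs, one on each broad wall, that squeeze the battery. They drag on it with about 3 to 9 N from there down (up to 12 N for a moment while its foot spreads them), so it neither drops in by itself nor springs back out when let go.
- bay: The module with the empty bay (origin under its housing's centre; slot 20 mm towards +x, start button towards -x). Deep in the slot a sprung contact block pushes the battery back, rising from about 1 to 5 N over the last 4 mm of travel; then it stands on a hard stop, and only there is the battery home. More than 25 N on the contact block damages it.
- start_top (a point): Centre of the top of the round start button (20 mm across) of the same module, on its top face 62 mm from the mouth's centre towards -x of the mouth's frame; it stands 21 mm above the mouth's level and is pressed straight down.
- start (a joint): Travel of that start button in m: 0 released, 0.005 fully pressed; takes about 4 N and springs back.
- vial_a_center (a point): Centre of a small glass vial, 26 mm across, 52 mm tall, standing in the tray; to be left alone.
- vial_b_center (a point): Centre of a larger glass vial, 30 mm across, 60 mm tall, standing in the tray; to be left alone.
- short_pack_center (a point): Centre of a small flat battery, 70 by 36 by 20 mm, lying in the tray; not the one to charge, to be left alone.
- saline_center (a point): Centre of a clear infusion bottle, 66 mm across, 165 mm tall with its cap (this point is 75 mm up), on the bench; to be left alone.
Mind the look-alikes: they are no part of the job. Of the things like the part that bears pack_center, leave any that is pink; of the rest the larger one is meant.

How it is judged:
By the outcome, as a careful person would: the job done as asked, in the order asked, and still so for the second after the job is handed in, with the robot touching nothing.
It also fails if it takes over 64 s, if anything falls off the work surface, if the arm or the gripper's body presses on something with over 40 N, if the wrist force passes 120 N, or if a joint passes its speed limit or range.

## Working session

There is one attempt and no reset: what is moved stays moved. The work goes in short steps, Python scripts to look and compute and a tool call to move; the robot and the scene stay as the last step left them, time stands still between calls to the robot, and variables do not carry over. Pictures are saved under pics/ and viewed, and the job is handed in when it is done.

Besides the shell and the picture viewer there is one more tool, called after "Emit:" as name(argument=value, ...), one argument or row to a line, values as JSON. move_arm: Moves the arm, as the interface text tells. Its arguments: {"type":"object","properties":{"rows":{"type":"array"},"grip_force":{"type":"number"}},"required":["rows"]}

```bash
mkdir -p pics; ls; python3 - <<'E'
from station import *
import cv2,numpy as np
print(read_state())
for n in("scene","side","wrist"):
    c=calibration(n); print(n,np.round(c["intrinsics"],1).tolist(),np.round(c["pose"],4).tolist())
    cv2.imwrite(f"pics/{n}0.png",cv2.cvtColor(get_image(n),cv2.COLOR_RGB2BGR))
E
```

```text
pics
{'clock': 0.0, 'q': array([-1.23356251e+01,  2.18425267e+01,  7.43852370e+01, -5.71325768e-04,
        8.38566736e+01, -1.23352462e+01]), 'joint_vel': array([ 0.03336292, -0.00174522,  0.10357285,  0.04885516, -0.09884497,
       -0.00154896]), 'joint_torque': array([-1.00240642e-03, -4.48466885e+01, -2.31285810e+01, -2.87182611e-04,
        4.73836102e-03,  1.77242771e-05]), 'position': array([5.49962438e-01, 6.52479156e-06, 4.04094336e-01]), 'orientation': array([-101.94986102,   89.91556077,  168.0498216 ]), 'force': array([-0.38994117, -0.06153554, -0.37385014]), 'ft_torque': array([ 0.0044959 , -0.00169002, -0.07402033]), 'width': 0.9980592803796612}
scene [[571.6, 0.0, 312.4], [0.0, 571.6, 234.9], [0.0, 0.0, 1.0]] [[0.855, 0.4436, -0.2685, 0.9483], [0.5184, -0.7173, 0.4656, -0.5651], [0.014, -0.5373, -0.8433, 1.2017], [0.0, 0.0, 0.0, 1.0]]
side [[605.1, 0.0, 320.3], [0.0, 605.1, 237.1], [0.0, 0.0, 1.0]] [[-0.9972, -0.0522, 0.0534, 0.5459], [-0.0742, 0.6124, -0.787, 0.9324], [0.0084, -0.7888, -0.6146, 0.8084], [0.0, 0.0, 0.0, 1.0]]
wrist [[397.3, 0.0, 315.4], [0.0, 397.3, 237.4], [0.0, 0.0, 1.0]] [[1.0, 0.0011, -0.0016, 0.5506], [0.0005, -0.9489, -0.3157, 0.0805], [-0.0019, 0.3157, -0.9489, 0.3724], [0.0, 0.0, 0.0, 1.0]]
```

View pics/scene0.png

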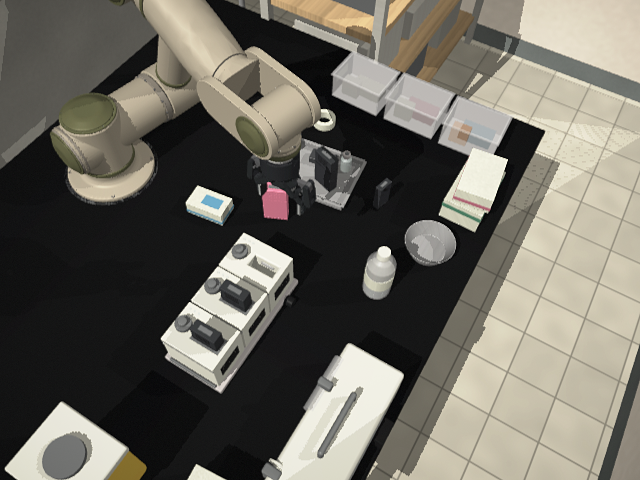

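View pics/side0.png

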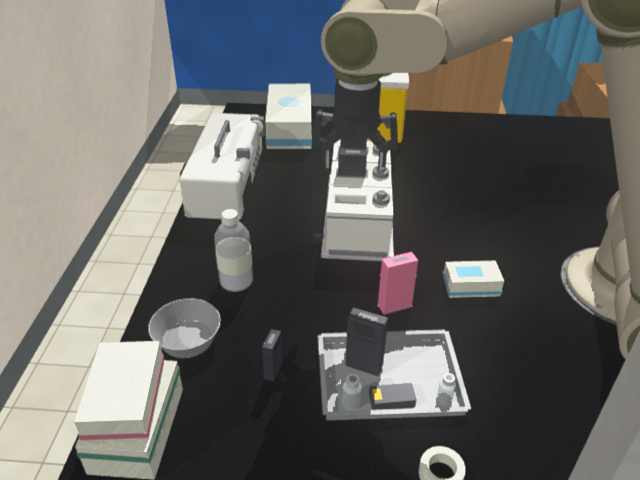

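View pics/wrist0.png

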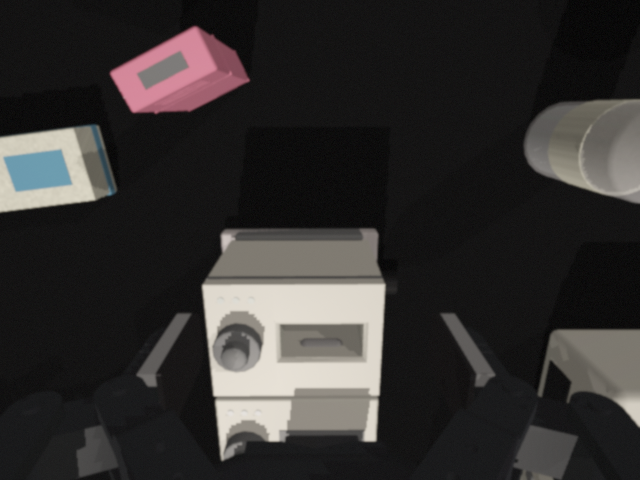

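The wrist picture shows the empty bay's mouth at about (322,342) and its button at (235,350). The pink decoy is upper left. The side picture shows the tray pack with its top at about (367,317), and a smaller decoy on the bench at (271,355). Next I'll get first estimates and zoom in.

```bash
cat > h.py <<'E'
from station import *
import cv2,numpy as np
def ray(c,uv,z):
    K=np.array(c["intrinsics"]);T=np.array(c["pose"])
    d=T[:3,:3]@np.linalg.solve(K,[uv[0],uv[1],1.]);o=T[:3,3]
    return o+d*(z-o[2])/d[2]
def save(n,f,crop=None,s=1):
    c=calibration(n);im=cv2.cvtColor(get_image(n),cv2.COLOR_RGB2BGR);cv2.imwrite(f"pics/{f}_raw.png",im)
    np.savez(f"pics/{f}.npz",intrinsics=c["intrinsics"],pose=c["pose"])
    if crop: x0,y0,x1,y1=crop; im=cv2.resize(im[y0:y1,x0:x1],None,fx=s,fy=s,interpolation=cv2.INTER_CUBIC)
    cv2.imwrite(f"pics/{f}.png",im)
    return c
E
python3 - <<'E'
from h import *
im=cv2.imread("pics/side0.png");cv2.imwrite("pics/side0z.png",cv2.resize(im[290:420,310:480],None,fx=4.5,fy=4.5,interpolation=cv2.INTER_CUBIC))
im=cv2.imread("pics/wrist0.png");cv2.imwrite("pics/wrist0z.png",cv2.resize(im[270:410,195:395],None,fx=4,fy=4,interpolation=cv2.INTER_CUBIC))
E
```

```text
(no output)
```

View pics/side0z.png

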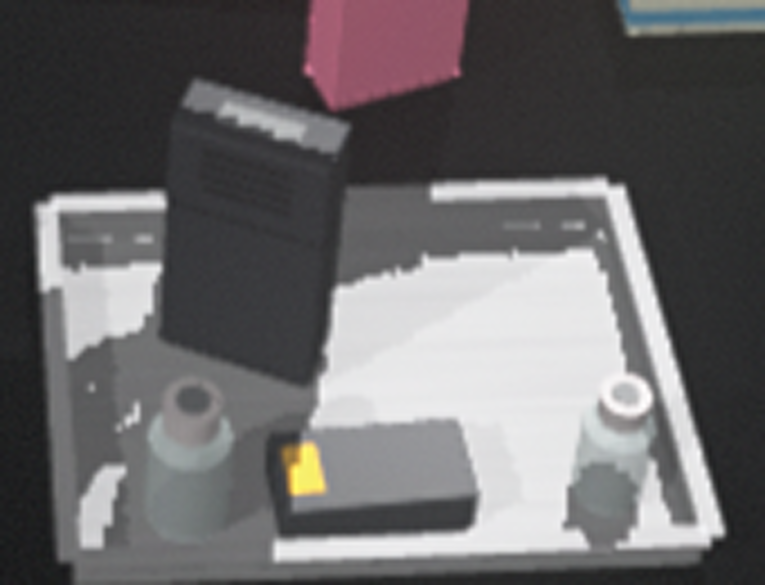

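View pics/wrist0z.png

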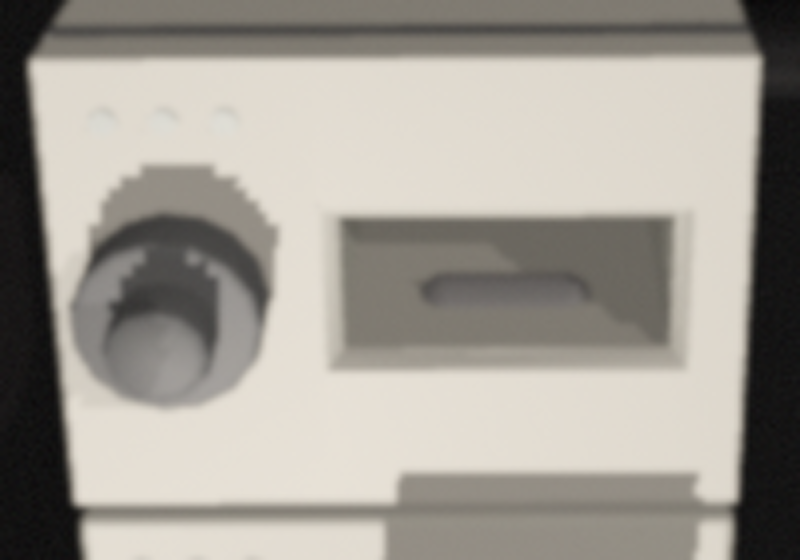

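```bash
python3 - <<'E'
from h import *
def rp(c,pts,off,s,z): return np.array([ray(c,np.array(p)/s+off,z)for p in pts])
cs=calibration("side");cw=calibration("wrist")
P=rp(cs,[(195,80),(352,122),(340,155),(172,112)],(310,290),4.5,.122);print(np.round(P*1000,1),P.mean(0)*1000)
r=cv2.minAreaRect((P[:,:2]*1000).astype(np.float32));print(r)
e=P[1]-P[0]+P[2]-P[3];print("yaw",np.degrees(np.arctan2(e[1],e[0])),np.linalg.norm(e)/2)
for nm,p in(("module",[(28,58),(763,58),(740,505),(75,508)]),("mouth",[(325,210),(692,210),(686,368),(330,368)])):
    P=rp(cw,p,(195,270),4.,.115);print(nm,np.round(P*1000,1).tolist(),P.mean(0)*1000)
    e=P[1]-P[0]+P[2]-P[3];print("yaw",np.degrees(np.arctan2(e[1],e[0])),np.linalg.norm(e)/2)
print(ray(cw,np.array((157,345))/4+(195,270),.136))
E
```

```text
[[539.  233.  122. ]
 [483.3 249.3 122. ]
 [487.7 265.6 122. ]
 [546.6 249.6 122. ]] [514.15284788 249.40317881 122.        ]
((514.7734985351562, 248.93795776367188), (18.041885375976562, 60.978702545166016), 74.77964782714844)
yaw 164.22857850933224 0.059475235767547076
module [[469.6, -40.6, 115.0], [600.3, -40.4, 115.0], [601.2, -137.0, 115.0], [470.1, -138.0, 115.0]] [535.28537281 -88.99376867 115.        ]
yaw 0.2521599808384946 0.13085653823617216
mouth [[521.5, -71.2, 115.0], [588.9, -71.1, 115.0], [589.2, -105.3, 115.0], [521.4, -105.4, 115.0]] [555.25858534 -88.23736585 115.        ]
yaw 0.09452811683350322 0.06766038728903538
[ 0.4937628  -0.08556659  0.136     ]
```

The pack is near (514,249) mm with yaw about -15.5°, and the mouth is near (555,-88.6) with yaw about 0. I'll go above the pack with the jaws turned and look again.

Emit:
move_arm(
  rows=[
    [1,-0.5,3.5,0,0,0,0.18],
    [1,-1,7,0,0,0,0.36],
    [1,-1.5,10.5,0,0,0,0.54],
    [1,-2,14,0,0,0,0.72],
    [1,-2.5,17.5,0,0,0,0.9],
    [1,-3,21,0,0,0,1.08],
    [1,-3.5,24.5,0,0,0,1.26],
    [1,-3.6,24.9,0,0,0,1.3],
  ],
)

```text
clock: 1.15
position: [0.5135, 0.2506, 0.4043]
orientation: [-165.2, 90.0, 179.5]
force: [0.1, -1.6, 0.8]
width: 1.002
```

```bash
python3 - <<'E'
from h import *
c=save("wrist","w1");print(np.round(c["pose"],4).tolist())
s=read_state();print(s["clock"],s["position"],s["q"],s["force"])
save("side","s1",(280,270,480,430),4)
save("scene","c1",(230,110,390,230),5)
E
```

```text
[[0.2627, 0.9159, 0.3034, 0.4358], [0.9649, -0.2492, -0.0831, 0.2713], [-0.0006, 0.3146, -0.9492, 0.3726], [0.0, 0.0, 0.0, 1.0]]
1.2 [0.5136114  0.24996253 0.40443724] [ 1.40804108e+01  2.39725326e+01  7.08845742e+01 -4.48544882e-04
  8.51771927e+01 -6.06106918e+01] [-0.35230603  0.56138922 -0.28952368]
```

View pics/w1.png

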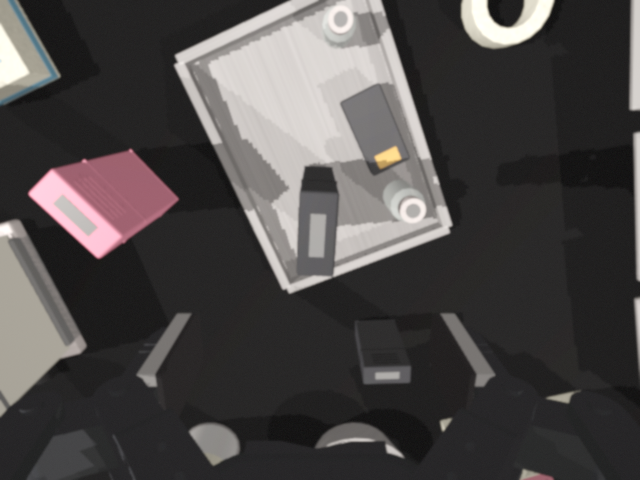

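View pics/s1.png

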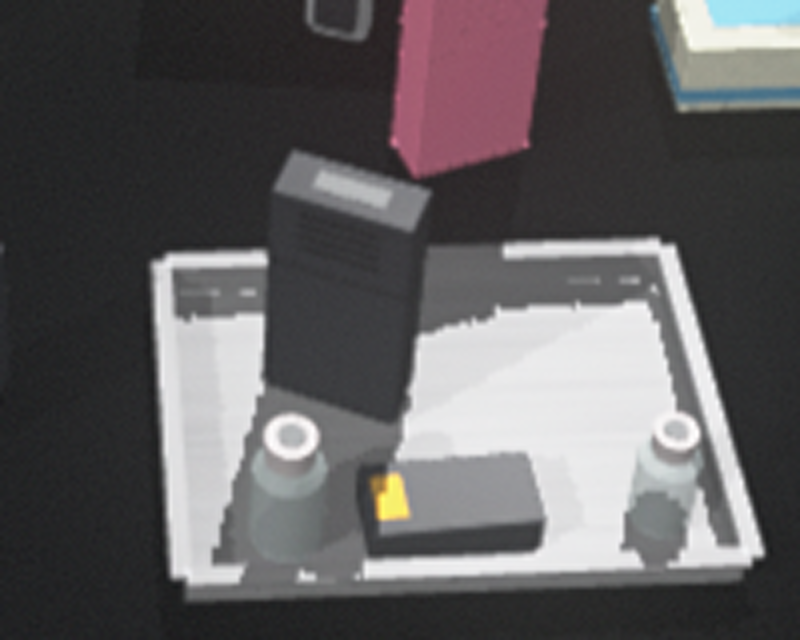

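The wrist view shows the pack's top face at about (317,234), and the side view shows it unobstructed. I'll zoom in and refine.

```bash
python3 - <<'E'
from h import *
im=cv2.imread("pics/w1_raw.png");z=cv2.resize(im[160:290,270:370],None,fx=4.5,fy=4.5,interpolation=cv2.INTER_CUBIC);z=np.clip(z.astype(float)*1.6,0,255).astype(np.uint8);cv2.imwrite("pics/w1z.png",z)
E
```

```text
(no output)
```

View pics/w1z.png

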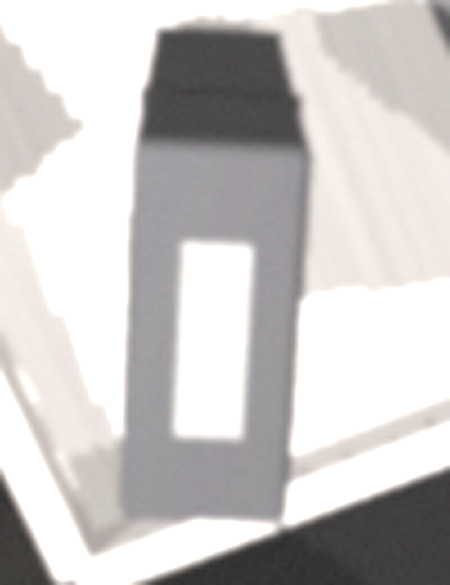

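```bash
python3 - <<'E'
from h import *
for f,p,off,s in(("w1",[(137,145),(305,148),(285,518),(123,514)],(270,160),4.5),("s1",[(293,150),(432,190),(420,225),(272,190)],(280,270),4.),("w1",[(180,240),(253,242),(243,438),(172,436)],(270,160),4.5)):
    c=np.load(f"pics/{f}.npz")
    P=np.array([ray(c,np.array(q)/s+off,.122) for q in p])*1000
    print(f,np.round(P[:,:2],1).tolist(),np.round(P.mean(0),1))
    L=[np.linalg.norm(P[i]-P[(i+1)%4]) for i in range(4)];print(np.round(L,1))
    e=P[2]-P[1]+P[3]-P[0] if f=="w1" else P[1]-P[0]+P[2]-P[3]
    print("yaw",np.degrees(np.arctan2(e[1],e[0])))
E
```

```text
w1 [[484.0, 248.1], [490.7, 271.1], [545.5, 254.0], [538.3, 230.4]] [514.6 250.9 122. ]
[23.9 57.3 24.7 57.1]
yaw -17.65600042513861
s1 [[539.1, 232.4], [483.7, 250.2], [488.6, 269.6], [546.7, 255.4]] [514.5 251.9 122. ]
[58.2 20.  59.8 24.2]
yaw 164.25636966713134
w1 [[499.1, 250.3], [502.1, 260.4], [531.1, 251.2], [528.0, 241.0]] [515.1 250.7 122. ]
[10.6 30.4 10.7 30.4]
yaw -17.65398259489447
```

The centre is (515,250.8), with yaw about -17.5° from the top label. Now I'll descend.

Emit:
move_arm(
  rows=[
    [1,0.1,0.15,-3,0,0,-0.04],
    [1,0.1,0.15,-6.5,0,0,-0.04],
    [1,0.1,0.15,-9.5,0,0,-0.04],
    [1,0.1,0.15,-12,0,0,-0.04],
    [1,0.1,0.15,-14,0,0,-0.04],
    [1,0.1,0.15,-14.7,0,0,-0.04],
    [1,0.1,0.15,-14.7,0,0,-0.04],
    [0,0.1,0.15,-14.7,0,0,-0.04],
  ],
  grip_force=50,
)

```text
clock: 2.3
position: [0.5152, 0.2503, 0.2586]
orientation: [29.6, 89.9, 11.7]
force: [0.1, 0.1, 1.1]
width: 0.814
```

Emit:
move_arm(
  rows=[
    [-0.5,0,0,0,0,0,0],
    [-1,0,0,0,0,0,0],
    [-1,0,0,0,0,0,0],
    [-1,0,0,0,0,0,0],
    [-1,0,0,0,0,0,0],
    [-1,0,0,0,0,0,0],
    [-1,0,0,0,0,0,0],
    [-1,0,0,0,0,0,0],
  ],
  grip_force=50,
)

```text
clock: 3.3
position: [0.5151, 0.2506, 0.2581]
orientation: [37.8, 89.9, 20.0]
force: [0.2, 0.2, 4.6]
width: 0.299
```

```bash
python3 - <<'E'
from h import *
save("wrist","w2");save("side","s2",(280,200,480,430),3)
s=read_state();print(s["clock"],s["position"],s["force"],s["width"],s["orientation"])
E
```

```text
3.4 [0.51508775 0.25057842 0.25812084] [0.11862045 0.20361197 5.52704006] 0.2964668331911832 [37.33796096 89.94518021 19.53193474]
```

View pics/s2.png

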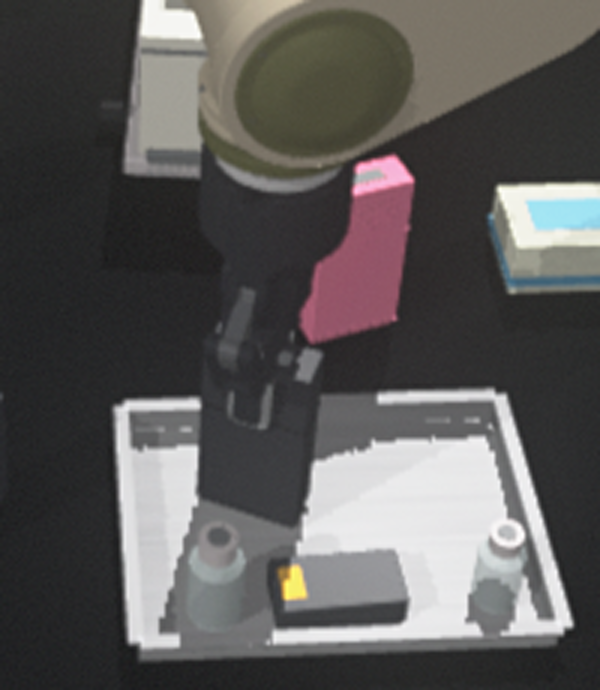

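View pics/w2.png

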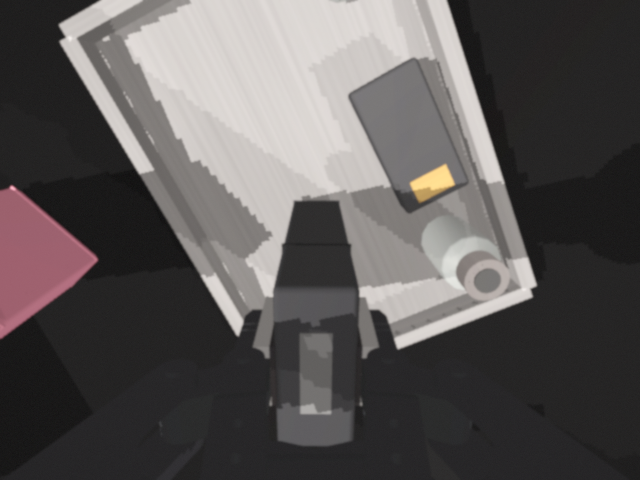

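Grasp is good (width 0.296). Now the lift.

Emit:
move_arm(
  rows=[
    [-1,0,0,1,0,0,0],
    [-1,0,0,3.5,0,0,0],
    [-1,0,0,7,0,0,0],
    [-1,0,0,11,0,0,0],
    [-1,0,0,15,0,0,0],
    [-1,0,0,19,0,0,0],
    [-1,0,0,21.5,0,0,0],
    [-1,0,0,22,0,0,0],
  ],
)

```text
clock: 4.4
position: [0.5147, 0.2504, 0.4789]
orientation: [29.1, 89.9, 11.3]
force: [0.1, -1.1, -3.2]
width: 0.3
```

Emit:
move_arm(
  rows=[
    [-1,0.2,-2,0,0,0,0.02],
    [-1,0.5,-6,0,0,0,0.06],
    [-1,1.1,-11,0,0,0,0.11],
    [-1,1.7,-16,0,0,0,0.16],
    [-1,2.3,-21,0,0,0,0.21],
    [-1,2.9,-26,0,0,0,0.26],
    [-1,3.5,-30.5,0,0,0,0.3],
    [-1,4,-33.9,0,0,0,0.31],
  ],
)

```text
clock: 5.4
position: [0.5551, -0.0905, 0.476]
orientation: [161.2, 89.8, 161.1]
force: [0.5, -0.5, -2.9]
width: 0.3
```

Emit:
move_arm(
  rows=[
    [-1,0,0,0,0,0,0],
    [-1,0,0,-2,0,0,0],
    [-1,0,0,-4,0,0,0],
    [-1,0,0,-6,0,0,0],
    [-1,0,0,-7.5,0,0,0],
    [-1,0,0,-8,0,0,0],
    [-1,0,0,-8,0,0,0],
    [-1,0,0,-8,0,0,0],
  ],
)

```text
clock: 6.4
position: [0.555, -0.0883, 0.3983]
orientation: [-18.4, 89.9, -18.5]
force: [-0.4, -0.7, -4.4]
width: 0.299
```

```bash
python3 - <<'E'
from h import *
c=save("wrist","w3");print(np.round(c["pose"],4).tolist());save("side","s3",(290,80,440,260),4);save("scene","c3",(170,130,350,310),3)
s=read_state();print(s["clock"],s["position"],s["force"],s["ft_torque"],s["width"],s["orientation"])
E
```

```text
[[0.0001, 0.9488, 0.3159, 0.4746], [1.0, 0.0001, -0.0005, -0.089], [-0.0005, 0.3159, -0.9488, 0.3664], [0.0, 0.0, 0.0, 1.0]]
6.55 [ 0.5549524  -0.08846266  0.39814654] [-0.11983782 -0.69212513 -3.38730941] [-0.00562901 -0.01848475 -0.04085596] 0.297638481027581 [-23.4095439   89.95460799 -23.4549615 ]
```

View pics/s3.png

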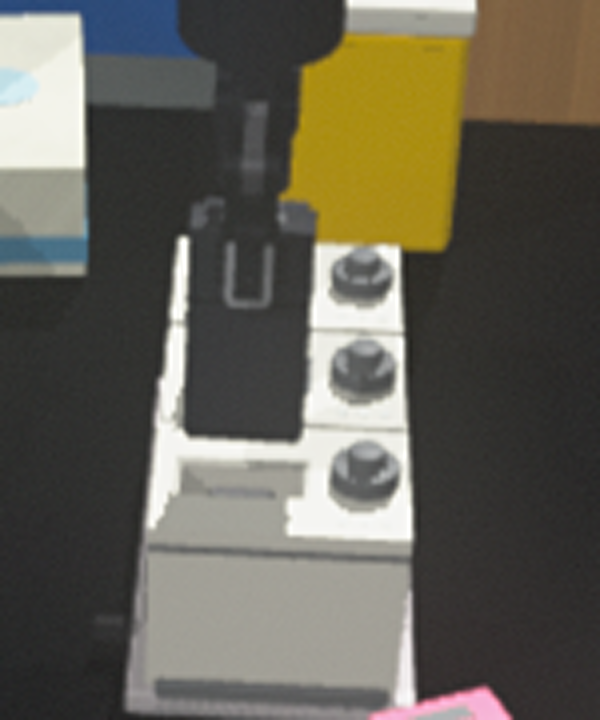

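View pics/w3.png

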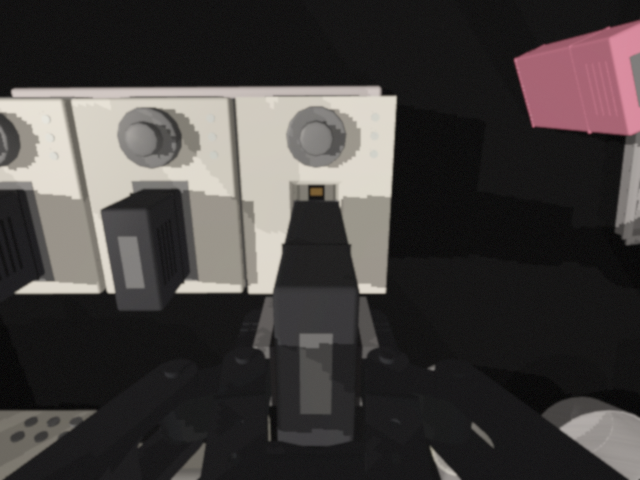

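View pics/c3.png

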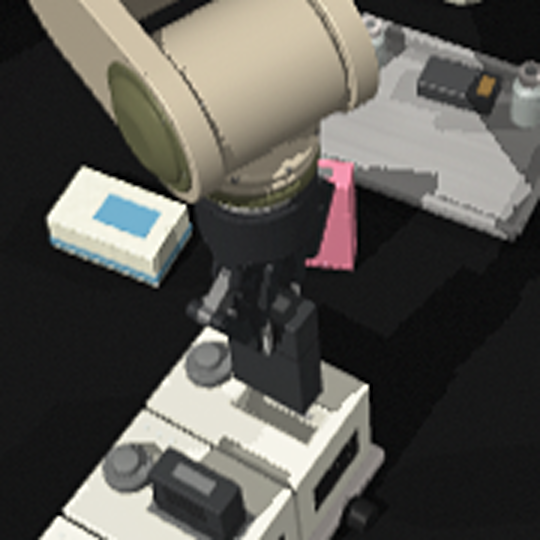

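```bash
python3 - <<'E'
from h import *
im=cv2.imread("pics/w3_raw.png");z=cv2.resize(im[80:305,225:405],None,fx=4,fy=4,interpolation=cv2.INTER_CUBIC)[:600*2]
z=np.clip(255*(z/255.)**.6,0,255).astype(np.uint8);cv2.imwrite("pics/w3z.png",z[:560]);cv2.imwrite("pics/w3y.png",z[380:])
E
```

```text
(no output)
```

View pics/w3z.png

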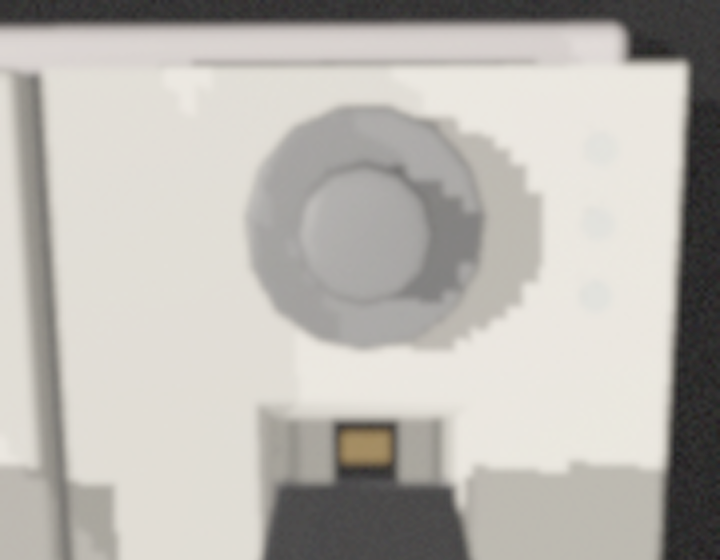

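```bash
python3 - <<'E'
from h import *
c=np.load("pics/w3.npz")
def q(p,z): return np.round(ray(c,np.array(p)/4+(225,80),z)*1000,1)[:2]
print("mouth",q((260,408),.115),q((455,408),.115))
print("button",q((365,232),.136),q((300,232),.136),q((428,232),.136))
print("foot",q((278,487),.142),q((455,487),.142))
print("module corners",q((40,62),.115),q((687,62),.115),q((663,470),.115),q((65,480),.115))
def r(p,z): return np.round(ray(c,p,z)*1000,1)[:2]
print("module lower",r((387,293),.115),r((247,293),.115),r((395,97),.115))
print("label",r((301,334),.262),r((330,334),.262),r((300,414),.262),r((332,414),.262))
E
```

```text
mouth [ 521.1 -105.3] [521.1 -74.2]
button [492.2 -88.6] [492.2 -97.8] [492.2 -79.7]
foot [ 527.6 -101.2] [527.6 -75.6]
module corners [ 469.1 -137. ] [469.1 -40.6] [531.1 -40.5] [ 532.8 -137.1]
module lower [599.2 -39. ] [ 599.3 -137. ] [470.  -41.6]
label [540.  -93.4] [540.  -84.6] [569.8 -94.1] [569.8 -83.6]
```

View pics/w3y.png

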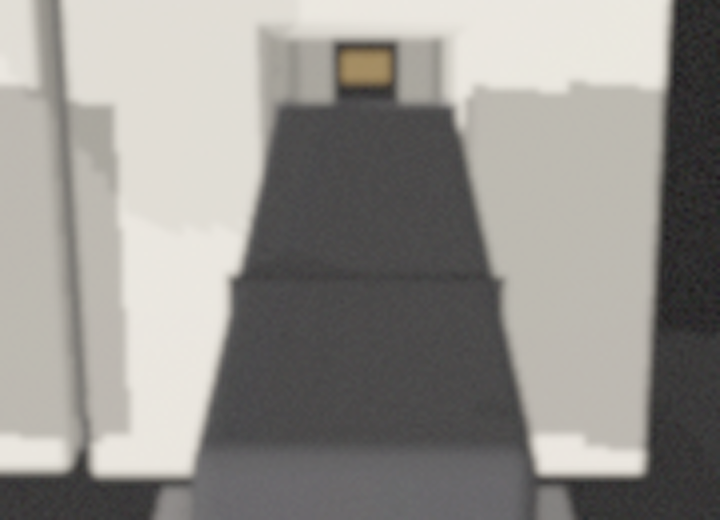

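Alignment is good: pack y is about -88.4 against mouth -88.5, x agrees within 1 mm, and yaw is about 0. Now I'll enter the mouth.

Emit:
move_arm(
  rows=[
    [-1,0,0,-0.6,0,0,0],
    [-1,0,0,-1.2,0,0,0],
    [-1,0,0,-1.8,0,0,0],
    [-1,0,0,-2.4,0,0,0],
    [-1,0,0,-2.8,0,0,0],
    [-1,0,0,-3.2,0,0,0],
    [-1,0,0,-3.6,0,0,0],
    [-1,0,0,-3.8,0,0,0],
  ],
  grip_force=70,
)

```text
clock: 7.55
position: [0.555, -0.0885, 0.3595]
orientation: [155.7, 90.0, 155.6]
force: [-0.3, 0.8, -2.2]
width: 0.295
```

Emit:
move_arm(
  rows=[
    [-1,0,0,-0.2,0,0,0],
    [-1,0,0,-0.4,0,0,0],
    [-1,0,0,-0.6,0,0,0],
    [-1,0,0,-0.8,0,0,0],
    [-1,0,0,-1.0,0,0,0],
    [-1,0,0,-1.2,0,0,0],
    [-1,0,0,-1.4,0,0,0],
    [-1,0,0,-1.6,0,0,0],
  ],
)

```text
clock: 8.55
position: [0.5551, -0.0884, 0.3444]
orientation: [-13.3, 89.9, -13.3]
force: [-0.9, 1.2, 5.7]
width: 0.288
```

```bash
python3 - <<'E'
from h import *
s=read_state();print(s["clock"],s["position"],s["force"],s["ft_torque"],s["width"])
save("side","s4",(290,80,440,260),4);save("wrist","w4")
E
```

```text
8.55 [ 0.55506081 -0.08843248  0.3444461 ] [-0.93712291  1.20577617  5.69223479] [ 0.27754306  0.2144738  -0.01398668] 0.2876613828013074
```

View pics/s4.png

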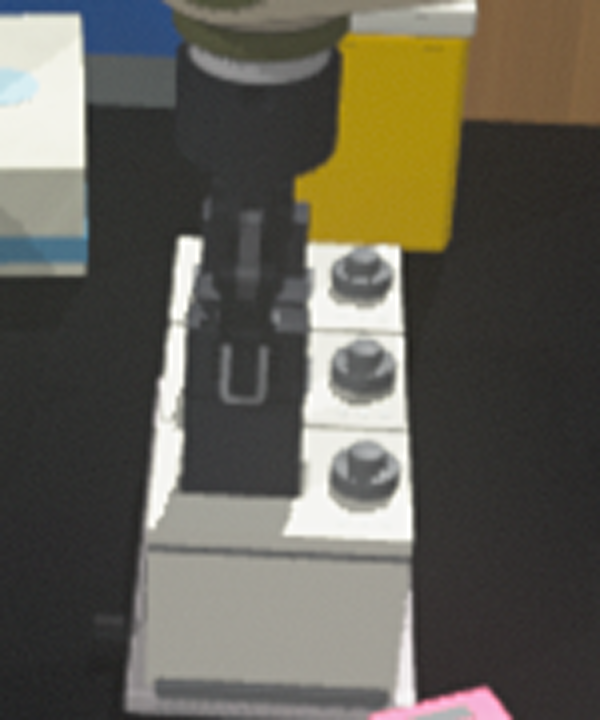

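View pics/w4.png

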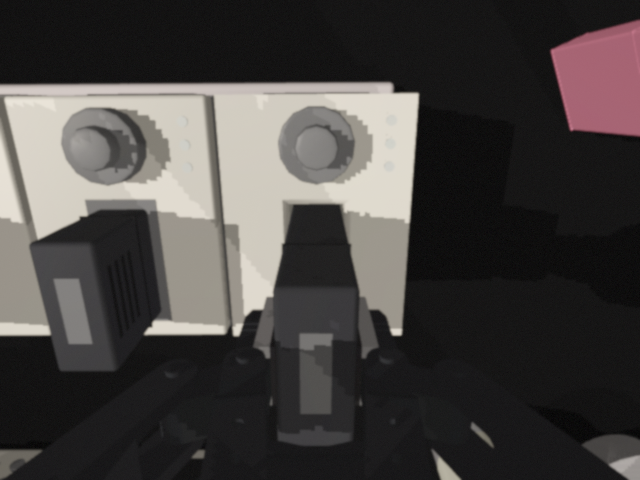

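It's inside the mouth at about 27 mm deep, with spring drag starting. Going on.

Emit:
move_arm(
  rows=[
    [-1,0,0,-0.3,0,0,0],
    [-1,0,0,-0.6,0,0,0],
    [-1,0,0,-0.9,0,0,0],
    [-1,0,0,-1.2,0,0,0],
    [-1,0,0,-1.5,0,0,0],
    [-1,0,0,-1.8,0,0,0],
    [-1,0,0,-2.1,0,0,0],
    [-1,0,0,-2.4,0,0,0],
  ],
)

```text
clock: 9.65
position: [0.555, -0.0885, 0.3195]
orientation: [158.4, 90.0, 158.3]
force: [-1.3, 1.6, 1.0]
width: 0.296
```

Emit:
move_arm(
  rows=[
    [-1,0,0,-0.05,0,0,0],
    [-1,0,0,-0.1,0,0,0],
    [-1,0,0,-0.15,0,0,0],
    [-1,0,0,-0.2,0,0,0],
    [-1,0,0,-0.25,0,0,0],
    [-1,0,0,-0.3,0,0,0],
    [-1,0,0,-0.35,0,0,0],
    [-1,0,0,-0.4,0,0,0],
  ],
)

```text
clock: 10.65
position: [0.555, -0.0885, 0.3157]
orientation: [59.2, 90.0, 59.1]
force: [0.3, 0.9, 0.4]
width: 0.297
```

Emit:
move_arm(
  rows=[
    [-1,0,0,-0.05,0,0,0],
    [-1,0,0,-0.1,0,0,0],
    [-1,0,0,-0.15,0,0,0],
    [-1,0,0,-0.2,0,0,0],
    [-1,0,0,-0.25,0,0,0],
    [-1,0,0,-0.3,0,0,0],
    [-1,0,0,-0.3,0,0,0],
    [-1,0,0,-0.3,0,0,0],
  ],
)

```text
clock: 11.65
position: [0.555, -0.0885, 0.3126]
orientation: [156.8, 90.0, 156.8]
force: [0.1, 1.9, -0.5]
width: 0.292
```

Emit:
move_arm(
  rows=[
    [-1,0,0,-0.05,0,0,0],
    [-1,0,0,-0.1,0,0,0],
    [-1,0,0,-0.15,0,0,0],
    [-1,0,0,-0.2,0,0,0],
    [-1,0,0,-0.25,0,0,0],
    [-1,0,0,-0.25,0,0,0],
    [-1,0,0,-0.25,0,0,0],
    [-1,0,0,-0.25,0,0,0],
  ],
)

```text
clock: 12.65
position: [0.555, -0.0885, 0.3101]
orientation: [135.9, 90.0, 135.8]
force: [-0.2, 1.9, -0.6]
width: 0.296
```

Emit:
move_arm(
  rows=[
    [-1,0,0,-0.04,0,0,0],
    [-1,0,0,-0.08,0,0,0],
    [-1,0,0,-0.12,0,0,0],
    [-1,0,0,-0.16,0,0,0],
    [-1,0,0,-0.2,0,0,0],
    [-1,0,0,-0.24,0,0,0],
    [-1,0,0,-0.28,0,0,0],
    [-1,0,0,-0.32,0,0,0],
  ],
)

```text
clock: 13.65
position: [0.555, -0.0885, 0.307]
orientation: [-113.8, 90.0, -113.8]
force: [-0.2, 1.1, 0.7]
width: 0.296
```

Emit:
move_arm(
  rows=[
    [-1,0,0,-0.04,0,0,0],
    [-1,0,0,-0.08,0,0,0],
    [-1,0,0,-0.12,0,0,0],
    [-1,0,0,-0.16,0,0,0],
    [-1,0,0,-0.2,0,0,0],
    [-1,0,0,-0.24,0,0,0],
    [-1,0,0,-0.28,0,0,0],
    [-1,0,0,-0.3,0,0,0],
  ],
)

```text
clock: 14.65
position: [0.555, -0.0885, 0.304]
orientation: [150.6, 90.0, 150.6]
force: [-0.6, 2.5, -0.5]
width: 0.299
```

Emit:
move_arm(
  rows=[
    [-1,0,0,-0.04,0,0,0],
    [-1,0,0,-0.08,0,0,0],
    [-1,0,0,-0.12,0,0,0],
    [-1,0,0,-0.16,0,0,0],
    [-1,0,0,-0.2,0,0,0],
    [-1,0,0,-0.24,0,0,0],
    [-1,0,0,-0.27,0,0,0],
    [-1,0,0,-0.3,0,0,0],
  ],
)

```text
clock: 15.65
position: [0.555, -0.0885, 0.301]
orientation: [-16.7, 90.0, -16.7]
force: [-0.5, 1.7, 0.5]
width: 0.297
```

```bash
python3 - <<'E'
from h import *
s=read_state();print(s["clock"],s["position"],s["force"],s["ft_torque"],s["width"])
save("side","s5",(290,80,440,260),4)
E
```

```text
15.65 [ 0.55498479 -0.08851649  0.30100689] [-0.53886623  1.7033555   0.45869703] [0.3935561  0.00124141 0.01791839] 0.29715881353259926
```

View pics/s5.png

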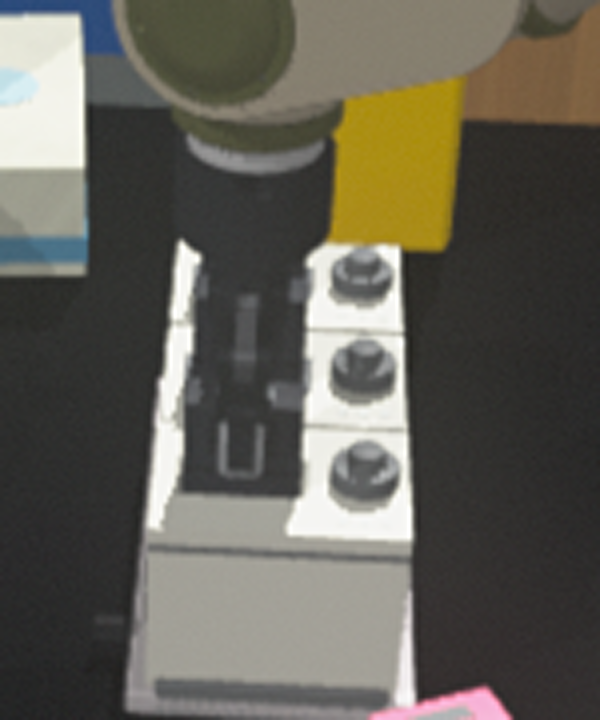

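Depth is about 70 mm, sliding freely at about 4 N of drag, and the fingertips are still above the module top. On in small steps.

Emit:
move_arm(
  rows=[
    [-1,0,0,-0.04,0,0,0],
    [-1,0,0,-0.08,0,0,0],
    [-1,0,0,-0.11,0,0,0],
    [-1,0,0,-0.14,0,0,0],
    [-1,0,0,-0.17,0,0,0],
    [-1,0,0,-0.2,0,0,0],
    [-1,0,0,-0.23,0,0,0],
    [-1,0,0,-0.26,0,0,0],
  ],
)

```text
clock: 16.7
position: [0.555, -0.0885, 0.2984]
orientation: [-24.8, 90.0, -24.8]
force: [-0.6, 1.5, 1.8]
width: 0.296
```

Emit:
move_arm(
  rows=[
    [-1,0,0,-0.03,0,0,0],
    [-1,0,0,-0.06,0,0,0],
    [-1,0,0,-0.09,0,0,0],
    [-1,0,0,-0.12,0,0,0],
    [-1,0,0,-0.15,0,0,0],
    [-1,0,0,-0.18,0,0,0],
    [-1,0,0,-0.21,0,0,0],
    [-1,0,0,-0.24,0,0,0],
  ],
)

```text
clock: 17.7
position: [0.555, -0.0885, 0.2961]
orientation: [-17.5, 90.0, -17.6]
force: [-0.8, 2.3, 3.8]
width: 0.293
```

The force is rising, so the contact block is engaged. Going finer now.

Emit:
move_arm(
  rows=[
    [-1,0,0,-0.015,0,0,0],
    [-1,0,0,-0.03,0,0,0],
    [-1,0,0,-0.045,0,0,0],
    [-1,0,0,-0.06,0,0,0],
    [-1,0,0,-0.07,0,0,0],
    [-1,0,0,-0.08,0,0,0],
    [-1,0,0,-0.09,0,0,0],
    [-1,0,0,-0.1,0,0,0],
  ],
)

```text
clock: 18.7
position: [0.555, -0.0885, 0.2951]
orientation: [3.9, 90.0, 3.9]
force: [-0.8, 2.5, 4.9]
width: 0.296
```

Emit:
move_arm(
  rows=[
    [-1,0,0,-0.01,0,0,0],
    [-1,0,0,-0.02,0,0,0],
    [-1,0,0,-0.03,0,0,0],
    [-1,0,0,-0.04,0,0,0],
    [-1,0,0,-0.05,0,0,0],
    [-1,0,0,-0.06,0,0,0],
    [-1,0,0,-0.07,0,0,0],
    [-1,0,0,-0.08,0,0,0],
  ],
)

```text
clock: 19.7
position: [0.555, -0.0885, 0.2943]
orientation: [-4.6, 90.0, -4.6]
force: [-1.3, 2.0, 5.9]
width: 0.294
```

Emit:
move_arm(
  rows=[
    [-1,0,0,-0.01,0,0,0],
    [-1,0,0,-0.02,0,0,0],
    [-1,0,0,-0.03,0,0,0],
    [-1,0,0,-0.035,0,0,0],
    [-1,0,0,-0.04,0,0,0],
    [-1,0,0,-0.045,0,0,0],
    [-1,0,0,-0.05,0,0,0],
    [-1,0,0,-0.055,0,0,0],
  ],
)

```text
clock: 20.7
position: [0.555, -0.0885, 0.2942]
orientation: [-20.3, 90.0, -20.3]
force: [-2.3, 1.9, 8.0]
width: 0.297
```

The command advanced 0.55 mm but the arm moved only 0.1 mm and the force jumped, so it has reached the hard stop. I'll confirm with a little more press.

Emit:
move_arm(
  rows=[
    [-1,0,0,-0.01,0,0,0],
    [-1,0,0,-0.02,0,0,0],
    [-1,0,0,-0.03,0,0,0],
    [-1,0,0,-0.04,0,0,0],
    [-1,0,0,-0.05,0,0,0],
    [-1,0,0,-0.06,0,0,0],
    [-1,0,0,-0.06,0,0,0],
    [-1,0,0,-0.06,0,0,0],
  ],
)

```text
clock: 21.7
position: [0.5549, -0.0884, 0.2941]
orientation: [-22.1, 89.9, -22.2]
force: [-2.7, 2.6, 13.2]
width: 0.3
```

It's home: another 0.6 mm of command gave no motion and +5 N (13 N total). Releasing while still in place.

Emit:
move_arm(
  rows=[
    [-0.2,0,0,0,0,0,0],
    [0.2,0,0,0,0,0,0],
    [0.2,0,0,0,0,0,0],
    [0.2,0,0,0,0,0,0],
    [0.2,0,0,0.3,0,0,0],
    [0.2,0,0,2,0,0,0],
    [0.2,0,0,5,0,0,0],
    [0.2,0,0,8,0,0,0],
  ],
)

```text
clock: 22.7
position: [0.5549, -0.0885, 0.3741]
orientation: [-165.5, 90.0, -165.5]
force: [0.4, -0.3, 0.1]
width: 0.596
```

```bash
python3 - <<'E'
from h import *
s=read_state();print(s["clock"],s["position"],s["force"],s["width"])
c=save("wrist","w6");save("side","s6",(290,80,440,260),4)
E
```

```text
22.7 [ 0.55492236 -0.08848619  0.37410807] [ 0.39856559 -0.30996588  0.12906391] 0.5963015587505465
```

View pics/w6.png

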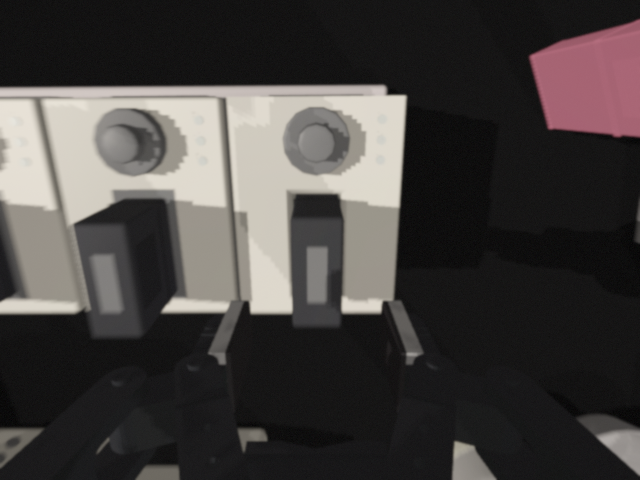

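View pics/s6.png

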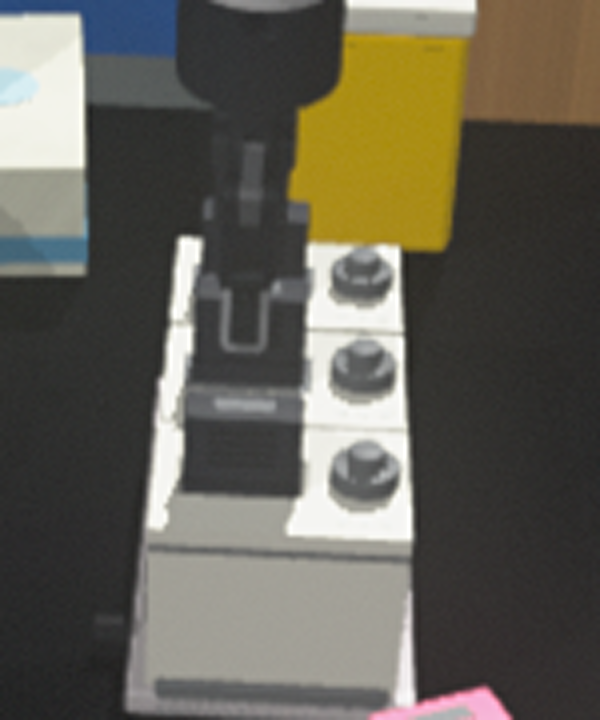

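The pack stands free and upright in the bay, with its top centre at about (317,275). Next: button position and a height check.

```bash
python3 - <<'E'
from h import *
c=np.load("pics/w6.npz")
print("button",ray(c,(316,143),.136)*1000)
im=cv2.imread("pics/w6_raw.png");z=cv2.resize(im[90:340,270:370],None,fx=4,fy=4,interpolation=cv2.INTER_CUBIC)
cv2.imwrite("pics/w6z.png",np.clip(255*(z[:600]/255.)**.6,0,255).astype(np.uint8));cv2.imwrite("pics/w6y.png",np.clip(255*(z[400:]/255.)**.6,0,255).astype(np.uint8))
for h in(.153,.157,.161):
  P=[ray(c,p,h)*1000 for p in((307,247),(327,247),(307,303),(327,303),(293,325),(341,325))];print(h,P[2][0]-P[0][0],P[1][1]-P[0][1],P[5][1]-P[4][1],(P[0]+P[3])/2)
E
```

```text
button [492.47875197 -88.87618458 136.        ]
0.153 31.591115604443644 10.121469611009658 25.999151769073478 [558.1898101  -88.23942959 153.        ]
0.157 30.923632828001132 9.907614971552604 25.449820551231653 [556.42048666 -88.25830683 157.        ]
0.161 30.25615005155862 9.693760332095522 24.900489333389828 [554.65116321 -88.27718407 161.        ]
```

View pics/w6z.png

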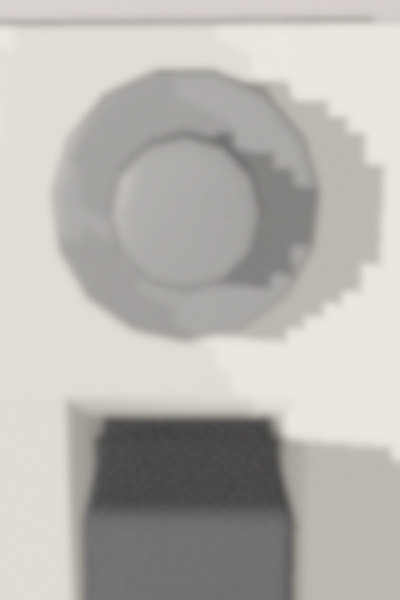

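Emit:
move_arm(
  rows=[
    [-1,-1,0,0,0,0,0],
    [-1,-2,0,0,0,0,0],
    [-1,-3,0,0,0,0,0],
    [-1,-4,0,0,0,0,0],
    [-1,-5,0,0,0,0,0],
    [-1,-6.1,0,0,0,0,0],
    [-1,-6.1,0,-1,0,0,0],
    [-1,-6.1,0,-2,0,0,0],
  ],
  grip_force=40,
)

```text
clock: 23.8
position: [0.494, -0.0885, 0.3522]
orientation: [146.5, 90.0, 146.5]
force: [-0.7, 0.8, 0.5]
width: -0.002
```

Emit:
move_arm(
  rows=[
    [-1,-0.1,0,-1,0,0,0],
    [-1,-0.1,0,-2,0,0,0],
    [-1,-0.1,0,-3,0,0,0],
    [-1,-0.1,0,-3.6,0,0,0],
    [-1,-0.1,0,-4,0,0,0],
    [-1,-0.1,0,-4.2,0,0,0],
    [-1,-0.1,0,-4.3,0,0,0],
    [-1,-0.1,0,-4.3,0,0,0],
  ],
)

```text
clock: 24.8
position: [0.493, -0.0885, 0.3102]
orientation: [-26.1, 90.0, -26.1]
force: [0.8, -0.2, 0.7]
width: 0.002
```

Emit:
move_arm(
  rows=[
    [-1,0,0,-0.1,0,0,0],
    [-1,0,0,-0.2,0,0,0],
    [-1,0,0,-0.3,0,0,0],
    [-1,0,0,-0.4,0,0,0],
    [-1,0,0,-0.45,0,0,0],
    [-1,0,0,-0.5,0,0,0],
    [-1,0,0,-0.55,0,0,0],
    [-1,0,0,-0.6,0,0,0],
  ],
)

```text
clock: 25.8
position: [0.493, -0.0885, 0.3044]
orientation: [-28.5, 90.0, -28.5]
force: [-1.7, 1.3, 8.7]
width: -0.001
```

Emit:
move_arm(
  rows=[
    [-1,0,0,-0.03,0,0,0],
    [-1,0,0,-0.06,0,0,0],
    [-1,0,0,-0.08,0,0,0],
    [-1,0,0,-0.08,0,0,0],
    [-1,0,0,-0.08,0,0,0],
    [-1,0,0,-0.08,0,0,0],
    [-1,0,0,-0.08,0,0,0],
    [-1,0,0,-0.08,0,0,0],
  ],
)

```text
clock: 26.8
position: [0.493, -0.0885, 0.3043]
orientation: [-29.4, 89.9, -29.5]
force: [-2.0, 0.3, 13.2]
width: 0.002
```

```bash
python3 - <<'E'
from h import *
s=read_state();print(s["clock"],s["position"],s["force"],s["width"])
save("wrist","w7");save("side","s7",(290,80,440,260),4)
E
```

```text
26.8 [ 0.49295308 -0.08847246  0.30427924] [-2.02193437  0.25298282 13.23493674] 0.002422967172647905
```

View pics/s7.png

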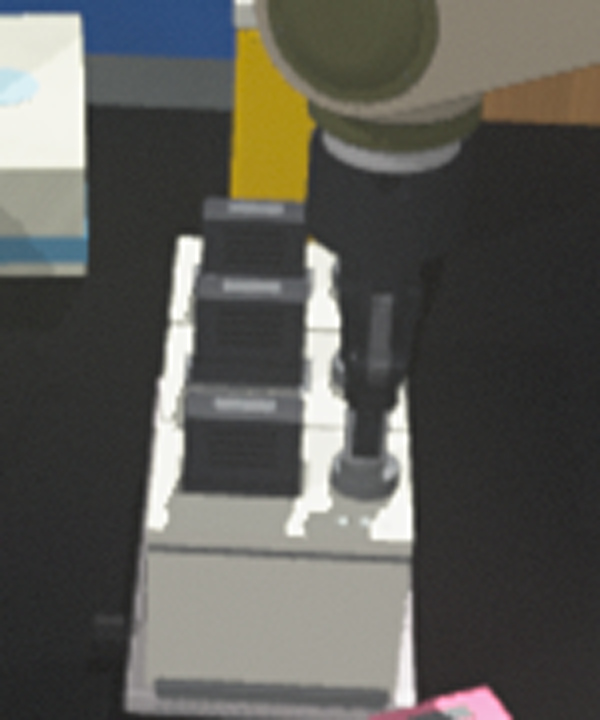

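View pics/w7.png

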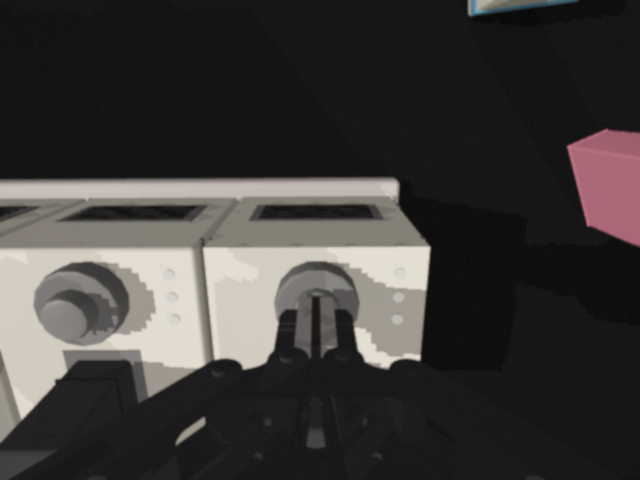

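The button bottomed out: the tip is at 131 mm and the last press gave force without motion. Retreating.

Emit:
move_arm(
  rows=[
    [-1,0,0,0.5,0,0,0],
    [-1,0,0,2,0,0,0],
    [-1,0,0,4.5,0,0,0],
    [-1,0,0,7.5,0,0,0],
    [-1,0,0,10,0,0,0],
    [-1,0,0,12,0,0,0],
    [-1,0,0,12,0,0,0],
    [-1,0,0,12,0,0,0],
  ],
)

```text
clock: 27.9
position: [0.4929, -0.0885, 0.4221]
orientation: [156.4, 89.9, 156.3]
force: [-0.8, -0.4, -0.7]
width: -0.002
```

```bash
python3 - <<'E'
from h import *
save("wrist","w8");save("side","s8");save("scene","c8")
s=read_state();print(s["clock"],s["position"],s["force"],s["width"])
a=cv2.imread("pics/s6.png").astype(int);b=cv2.imread("pics/s8_raw.png")[80:260,290:440];cv2.imwrite("pics/s8z.png",cv2.resize(b,None,fx=4,fy=4,interpolation=cv2.INTER_CUBIC))
E
```

```text
28.05 [ 0.49300901 -0.08853105  0.42230412] [-0.97839439 -0.00700982 -0.38514287] 0.0025958355795367163
```

View pics/s8.png

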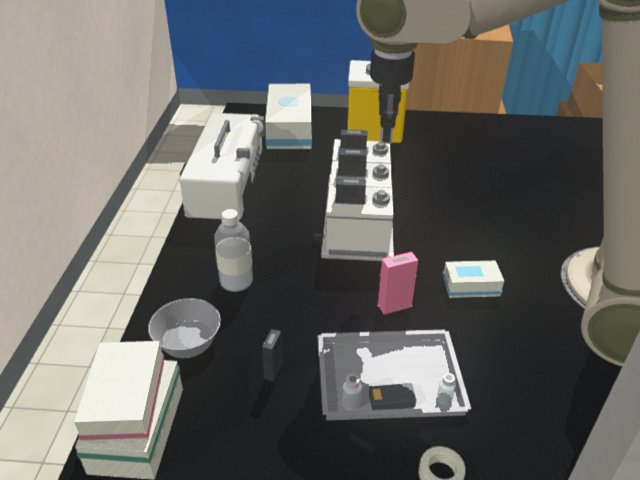

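View pics/s8z.png

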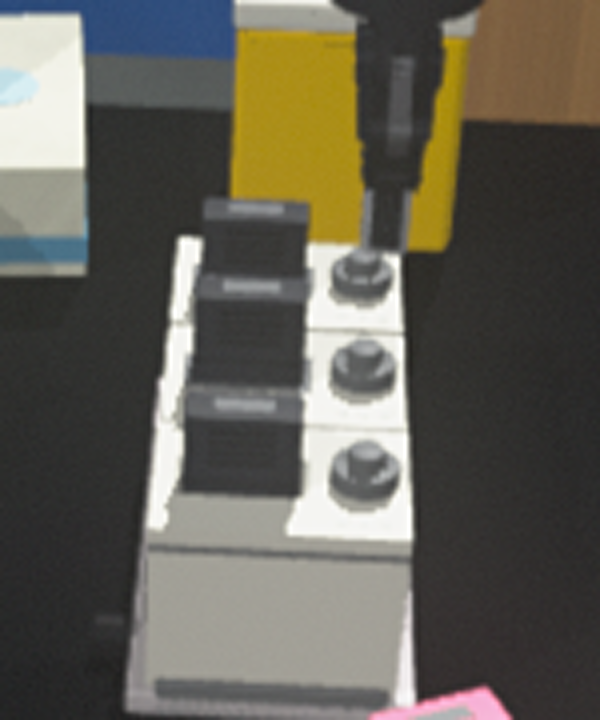

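View pics/c8.png

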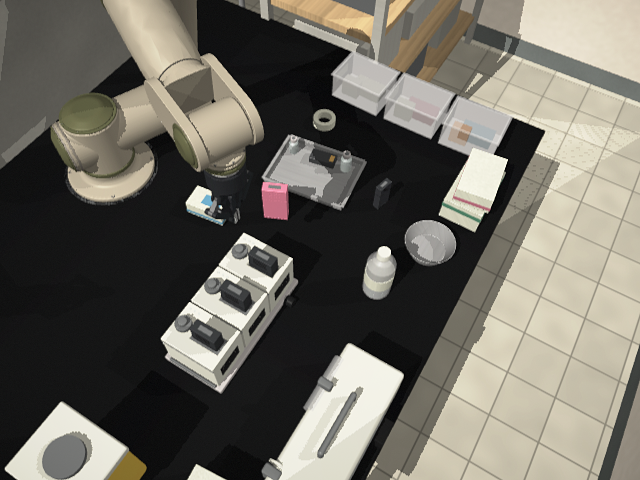

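The side and scene views show the pack upright in the front bay, the button released, and the other objects where they were. One numeric check that the pack didn't rise after release, then I'll hand in.

```bash
python3 - <<'E'
from h import *
def od(f,p):
    c=np.load(f"pics/{f}.npz");return c["pose"][:3,3],c["pose"][:3,:3]@np.linalg.solve(c["intrinsics"],[*p,1.])
def tri(a,b):
    A=np.zeros((3,3));B=np.zeros(3)
    for o,d in(a,b):
        d=d/np.linalg.norm(d);M=np.eye(3)-np.outer(d,d);A+=M;B+=M@o
    return np.linalg.solve(A,B)*1000
print(tri(od("w6",(317,275)),od("s8",(290+245/4,80+404.5/4))))
a=cv2.cvtColor(cv2.imread("pics/s7_raw.png"),6)[175:205,333:368].astype(int);b=cv2.cvtColor(cv2.imread("pics/s8_raw.png"),6)[175:205,333:368].astype(int);print("diff",abs(a-b).mean())
print(hand_in())
E
```

```text
[555.25191261 -88.21315747 157.1149562 ]
diff 1.8752380952380951
the job is handed in; nothing more can be done
None
```

The battery from the tray is now in the empty bay, fully home on the stop, and that bay's start button has been pressed. I handed the job in at about 28 s, with the arm clear of everything.

- **Insertion:** I felt the spring drag and then the contact block's force rising. The battery met the hard stop about 77 mm below the mouth. There, another 0.6 mm of command produced no motion and the force reading rose from 8 to 13 N, so I stopped pressing and let go.
- **After release:** the battery stayed seated. From two camera views its top is at 157 mm, against about 158 mm expected from the arm's position at the stop. Side pictures taken during and after the button press show no movement of it.
- **Button:** it bottomed at its full 5 mm travel (8.7 N, then 13 N with no further motion) and looks sprung back up in the last picture.
- **Other objects:** the vials, small battery, pink and small decoys and infusion bottle looked unmoved in the last side and scene views. I checked these by eye only.

No check failed. The camera estimates of the bay's position differed by about 1 mm, within the calibration's tolerance.

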